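# Nudge the gearbox bearings into their kit-tray pockets

## Task

Three freshly greased bearings lie loose on the kit tray of a saw that is being overhauled. Push each one flat across the tray with the fingertips until it drops fully home into the empty round pocket of its own size. Nudge them gently, without pinching them or lifting them off the tray, and leave everything else standing where it is.

Things in the scene. Friction and masses are not known exactly. Their poses are not given: they have to be found in the camera images.
- tray: dark plastic kit tray, fixed: flat deck 310 mm (its x) by 540 mm (its y), 22 mm above the bench, in a rim 8 mm thick that stands 8 mm above the deck. Four round pockets 8 mm deep with orange floors are sunk in the deck, each 3 mm wider than its part. Origin on the bench under the tray centre; turned up to 0.2 rad from the world axes.
- bearing_large: large sealed ball bearing lying flat on the tray deck: steel rings, black seals, outside diameter 52 mm, 15 mm thick, bore 20 mm. Origin at the centre of its underside, z up. It slides under about 1 N, and tips into a pocket of its own size once nearly over it; pushed over a larger pocket it would fall into that.
- pocket_large (a point): centre of the mouth, at deck level, of the empty round pocket for the large bearing: 55 mm across, 8 mm deep (the seated bearing stands 7 mm above the deck).
- bearing_mid: mid sealed ball bearing lying flat on the tray deck: steel rings, black seals, outside diameter 40 mm, 12 mm thick, bore 17 mm. Origin at the centre of its underside, z up. It slides under about 1 N, and tips into a pocket of its own size once nearly over it; pushed over a larger pocket it would fall into that.
- pocket_mid (a point): centre of the mouth, at deck level, of the empty round pocket for the mid bearing: 43 mm across, 8 mm deep (the seated bearing stands 4 mm above the deck).
- bearing_small: small sealed ball bearing lying flat on the tray deck: steel rings, black seals, outside diameter 30 mm, 9 mm thick, bore 10 mm. Origin at the centre of its underside, z up. It slides under about 1 N, and tips into a pocket of its own size once nearly over it; pushed over a larger pocket it would fall into that.
- pocket_small (a point): centre of the mouth, at deck level, of the empty round pocket for the small bearing: 33 mm across, 8 mm deep (the seated bearing stands 1 mm above the deck).
- crown_gear: bystander: dark steel bevel gear sitting in the fourth pocket, 44 mm across, hub 30 mm tall (22 mm above the deck). Origin at the centre of its underside, on the pocket floor.
- grease_tin: bystander: red and yellow round tin with a steel lid standing on the deck, 57 mm across, 40 mm tall. Origin at the centre of its underside.
- threadlocker: bystander: little red bottle with white cap standing on the deck, 28 mm across, 46 mm tall. Origin at the centre of its underside.
- pinion: bystander: dark steel toothed pinion standing on the deck, 37 mm across, 30 mm tall. Origin at the centre of its underside.
- hex_key: bystander: steel L-shaped hex key lying on the bench left of the tray, long leg 170 mm along its x, short leg 45 mm, 8 mm thick. Origin at mid long leg.
- screwdriver: bystander: orange-handled screwdriver lying on the bench right of the tray, 200 mm along its x, 26 mm thick. Origin at its middle.
- spray_can: bystander: green spray can standing on the bench at the far right, 65 mm across, 191 mm tall. Origin at the centre of its underside.
- water_bottle: bystander: green bottle standing on the bench at the far left, 72 mm across, 239 mm tall. Origin at the centre of its underside.

How it is judged:
By the outcome, as a careful person would: the job done as asked, in the order asked, and still so for the second after the job is handed in, with the robot touching nothing.
It also fails if it takes over 72 s, if anything falls off the work surface, if the arm or the gripper's body presses on something with over 40 N, if the wrist force passes 120 N, or if a joint passes its speed limit or range.

## Robot

A 7-joint arm with a two-finger parallel gripper is mounted at the origin on the work surface. World frame = base frame: x ahead of the robot, y to its left, z up, the work surface at z = 0. Lengths are in m, angles in degrees, forces in N, time in s.
With the tool pointing down it reaches from about 0.4 to 0.925 m from the base axis. Payload 5.6 kg.
Tool frame: the origin (TCP) lies at the very end of the fingers, on their centre line; the grasp point (between the pads) lies 19 mm behind it; z points along the fingers, y is the line along which they close (so a half turn about z gives the same grasp; the last joint's range is limited). The gripper opens to 85 mm and grips with 20 to 120 N. Pads are 22 mm wide; open, the fingers measure 114 mm over their backs; the gripper's body (76 mm by 85 mm) begins 54 mm behind the grasp point. The pads swing forward as they close: fully open they stand 13 mm farther back than shut.
Start: joints at [60.619, 26.786, -0.665, 91.828, 0.344, 61.387, -3.226], TCP at [0.294, -0.58, 0.231] pointing down, gripper open.
Joint ranges: [-144.91, 144.91], [-17.63, 115.5], [-89.93, 88.59], [15.96, 139.68], [-74.01, 254.01], [8.47, 105.57], [-167.45, 167.45]. Speed limits (degrees/s): [147.25, 147.25, 180, 180, 180, 180, 180].

## Interface

Orientations are given as [roll, pitch, yaw] about the fixed x, y, z axes, in that order (R = Rz(yaw) Ry(pitch) Rx(roll)).
In Python, from rig import bot gives the robot as it stands.
- The arm moves only by the tool servo_tool, never from a script. Its argument "plan" is a list of rows, each a list of 3 entries, a list of its own where there are three numbers: the shift along the tool's x, y, z in cm, then the turn, a rotation vector about the tool's x, y, z in degrees, then the opening, from 0 (shut) to 1 (fully open). A call has 1 to 10 rows; each row shifts and turns the commanded pose from where the row before left it, along the tool's axes as they then stand; what a row does not reach is not made up. A row lasts 1/10 s, in which the tool goes at most 50 mm and 8.59 degrees, less where a joint would pass 70% of its speed; a pose out of reach is approached as far as the arm can. A call with a gripper value outside its range is refused whole. The fingers move at their own pace and stop on an object; the grip force is fixed at half the most. Time passes only in rows, so rows that do not move let the fingers close. It gives the time, the measured TCP pose, the force, the opening and the grip force at its end, in the units of the state.
- bot.sense(): the state, without advancing time (a new reading comes with each control period).
- bot.read_camera(name): name is "scene" or "top" or "wrist"; returns a dict with "frame" (400x640x3 uint8, red, green, blue), "fx", "fy", "cx", "cy" (pixels), "origin" and "rotation" of the camera in the world. Camera axes: x right, y up, looking along -z (the intrinsics and any distortion apply to the point x, -y, -z); pixel columns grow to the right and rows downward; lengths in m; the calibration is good to about 2 mm. The wrist camera is an equidistant fisheye: a pixel r from the principal point sees the ray r / f radians off the axis. A picture is of the moment at which its call begins. There is no depth.
- bot.close_job(): hands the job in; it is judged then, once.
The state is a dict: "t": time; "qpos": joint angles; "dq": joint speeds; "tau": joint torques, N m; "tool_pos": TCP position; "tcp_rot": TCP orientation; "wrist_force": force on the tool from outside, world axes, zero at the start; "ft_torque": the same for the moment, N m; "opening": opening from 0.0 (shut) to 1.0 (fully open); "grip_force": force on a finger pad.
Only numpy, scipy, OpenCV 4.12 (cv2) and the standard library are available. Lean on these libraries where they do the work, as an engineer would, in place of code of your own. Each camera call takes 0.05 s, during which the arm holds its last target. There are 200 camera calls.

## Working session

There is one attempt and no reset: what is moved stays moved. The work goes in short steps, Python scripts to look and compute and a tool call to move; the robot and the scene stay as the last step left them, time stands still between calls to the robot, and variables do not carry over. Pictures are saved under pics/ and viewed, at most 10 in all, crops included, and the job is handed in when it is done.

Besides the shell and the picture viewer there is one more tool, called after "Emit:" as name(argument=value, ...) on one line, values as JSON. servo_tool: Moves the arm, as the interface text tells. Its arguments: {"type":"object","properties":{"plan":{"type":"array","items":{"type":"array"}}},"required":["plan"]}

```bash
mkdir -p pics; ls; python3 - <<'E'
from rig import bot
import cv2
s=bot.sense(); print(s)
for n in("top","scene"):
    c=bot.read_camera(n); cv2.imwrite(f"pics/{n}0.png",c["frame"][:,:,::-1]); print(n,{k:v for k,v in c.items() if k!="frame"})
E
```

```text
pics
{'t': 0.0, 'qpos': array([60.61779982, 26.83711013, -0.66575841, 91.88330839,  0.34274632,
       61.38882007, -3.2272074 ]), 'dq': array([ 0.053379  ,  0.12596163,  0.03464675, -0.03452672,  0.00463892,
       -0.01355888,  0.0556317 ]), 'tau': array([-5.62735495e-04, -5.32387626e+01,  2.12576048e-02, -2.51302886e+01,
        1.13479714e-02,  7.91189581e-03,  1.63296523e-07]), 'tool_pos': array([ 0.29395129, -0.57906862,  0.23030854]), 'tcp_rot': array([-1.79892923e+02,  6.06786419e-03,  2.69137489e+01]), 'wrist_force': array([ 0.41297738, -0.0987841 , -0.53504199]), 'ft_torque': array([-0.01178291,  0.01808583, -0.0257363 ]), 'grip_force': 0.0, 'opening': 0.9981068733445566}
top {'fx': 425.0625824730763, 'fy': 425.0625824730763, 'cx': 319.04833275382873, 'cy': 198.66902740868812, 'origin': array([ 0.3825239 , -0.01955897,  1.38238613]), 'rotation': array([  7.48696834,   0.97277027, -88.59399023])}
scene {'fx': 384.7545206408094, 'fy': 384.7545206408094, 'cx': 318.72285189695333, 'cy': 200.1221519641846, 'origin': array([ 0.82497804, -0.50659661,  1.00639834]), 'rotation': array([31.24535482,  0.20367409, 28.43413674])}
```

View pics/top0.png

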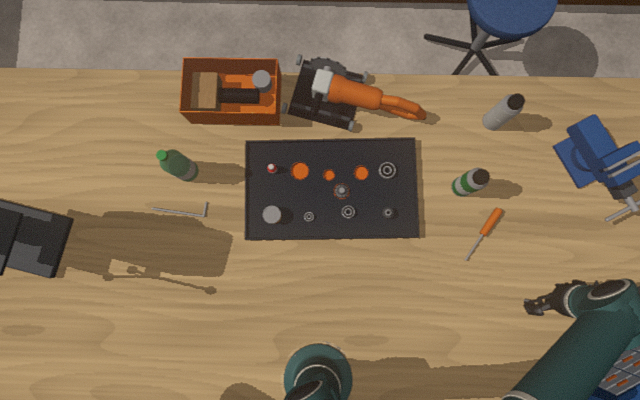

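View pics/scene0.png

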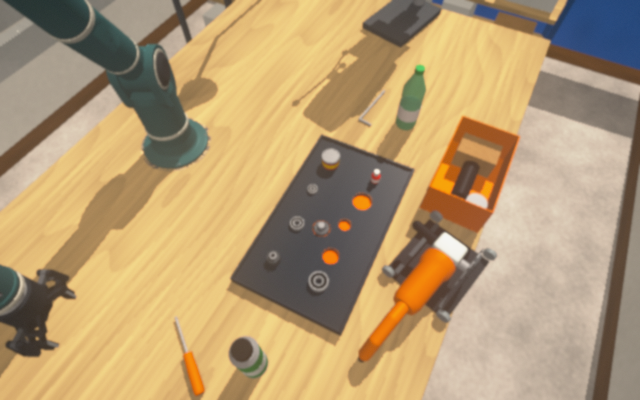

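The top view shows the tray at about cols 246–418, rows 140–240. The empty pockets are large (300,171), small (329,175) and mid (361,173). The bearings are large (387,170), mid (348,212) and small (309,217). Crown gear is at (341,191), pinion at (388,212), tin at (272,214) and bottle at (272,168). The scene view agrees.

```bash
cat > h.py <<'E'
import numpy as np, cv2
from scipy.spatial.transform import Rotation as R
def ray(c,uv,fish=False):
    u=(uv[0]-c["cx"])/c["fx"]; v=(uv[1]-c["cy"])/c["fy"]
    if fish:
        th=np.hypot(u,v); k=np.sin(th)/max(th,1e-9); d=np.array([u*k,-v*k,-np.cos(th)])
    else: d=np.array([u,-v,-1.])
    return R.from_euler("xyz",c["rotation"],degrees=True).apply(d)
def hit(c,uv,z,fish=False):
    d=ray(c,uv,fish); o=c["origin"]; return o+d*(z-o[2])/d[2]
def proj(c,p,fish=False):
    q=R.from_euler("xyz",c["rotation"],degrees=True).inv().apply(np.asarray(p)-c["origin"])
    x,y,z=q[0],-q[1],-q[2]
    k=1/z
    if fish: r=np.hypot(x,y); k=np.arctan2(r,z)/max(r,1e-9)
    return np.array([c["cx"]+c["fx"]*x*k,c["cy"]+c["fy"]*y*k])
def toolvec(s,w):  # world vector (m) -> tool axes, cm
    return R.from_euler("xyz",s["tcp_rot"],degrees=True).inv().apply(w)*100
E
python3 - <<'E'
from h import *; from rig import bot
c=bot.read_camera("top"); f=c["frame"]
for n,uv,z in [("pL",(300,171),.018),("pS",(329,175),.018),("pM",(361,173),.018),("bL",(387,170),.037),("bM",(348,212),.034),("bS",(309,217),.031),("crown",(341,191),.036),("pinion",(388,212),.05),("tin",(272,214),.06),("lock",(272,168),.06),("c1",(246,141),.03),("c2",(414,139),.03),("c3",(418,238),.03),("c4",(248,240),.03)]:
    print(n,hit(c,uv,z).round(3))
s=bot.sense(); print(toolvec(s,np.array([.56,-.05,.33])-s["tool_pos"]))
w=bot.read_camera("wrist"); print({k:v for k,v in w.items() if k!="frame"})
E
```

```text
pL [0.651 0.072 0.018]
pS [ 0.64  -0.023  0.018]
pM [ 0.649 -0.127  0.018]
bL [ 0.656 -0.208  0.037]
bM [ 0.518 -0.086  0.034]
bS [0.5   0.038 0.031]
crown [ 0.585 -0.062  0.036]
pinion [ 0.52 -0.21  0.05]
tin [0.504 0.153 0.06 ]
lock [0.651 0.159 0.06 ]
c1 [0.745 0.252 0.03 ]
c2 [ 0.763 -0.297  0.03 ]
c3 [ 0.441 -0.308  0.03 ]
c4 [0.422 0.23  0.03 ]
[ 47.67172705 -35.16404461  -9.90254047]
{'fx': 309.70691628693146, 'fy': 309.70691628693146, 'cx': 319.74640525606947, 'cy': 197.49867958761712, 'origin': array([ 0.35451013, -0.54851939,  0.37307537]), 'rotation': array([-15.50088595,   0.094647  , -63.08509407])}
```

Emit:
servo_tool(plan=[[[4.2, -2.5, -0.2], [0, 0, 0], 0.35], [[4.2, -2.5, -0.2], [0, 0, 0], 0.35], [[4.2, -2.5, -0.2], [0, 0, 0], 0.35], [[4.2, -2.5, -0.2], [0, 0, 0], 0.35], [[4.2, -2.5, -0.2], [0, 0, 0], 0.35], [[4.2, -2.5, -0.2], [0, 0, 0], 0.35], [[4.2, -2.5, -0.2], [0, 0, 0], 0.35], [[4.2, -2.5, -0.2], [0, 0, 0], 0.35], [[4.2, -2.5, -0.2], [0, 0, 0], 0.35], [[4.2, -2.5, -0.2], [0, 0, 0], 0.35]])

```text
t: 1.2
tool_pos: [0.5563, -0.1649, 0.2514]
tcp_rot: [180.0, 0.0, 26.9]
wrist_force: [-0.1, -0.4, 0.2]
opening: 0.349
grip_force: 0.0
```

Emit:
servo_tool(plan=[[[0, 0, 0], [0, 0, -8], 0.35], [[0, 0, 0], [0, 0, -8], 0.35], [[0, 0, 0], [0, 0, -8], 0.35], [[0, 0, 0], [0, 0, -8], 0.35], [[0, 0, 0], [0, 0, -8], 0.35], [[0, 0, 0], [0, 0, -8], 0.35], [[0, 0, 0], [0, 0, -8], 0.35], [[0, 0, 0], [0, 0, -7], 0.35], [[0, 0, 0], [0, 0, 0], 0.35], [[0, 0, 0], [0, 0, 0], 0.35]])

```text
t: 2.2
tool_pos: [0.5554, -0.1667, 0.2511]
tcp_rot: [-180.0, -0.0, 89.7]
wrist_force: [-0.5, 1.0, 1.1]
opening: 0.352
grip_force: 0.0
```

```bash
python3 - <<'E'
from rig import bot
import cv2,pickle
c=bot.read_camera("wrist"); cv2.imwrite("pics/w1.png",c["frame"][:,:,::-1]); pickle.dump(c,open("w1.pkl","wb"))
s=bot.sense(); print(s["t"],s["tool_pos"],s["tcp_rot"],s["opening"],c["origin"],c["rotation"])
E
```

```text
2.25 [ 0.55546425 -0.16668014  0.25115444] [-1.79984115e+02  3.72005290e-04  8.97571166e+01] 0.3497778856784627 [ 0.55581282 -0.09879607  0.39366073] [-1.54868199e+01  6.39419370e-03 -2.68428365e-01]
```

View pics/w1.png

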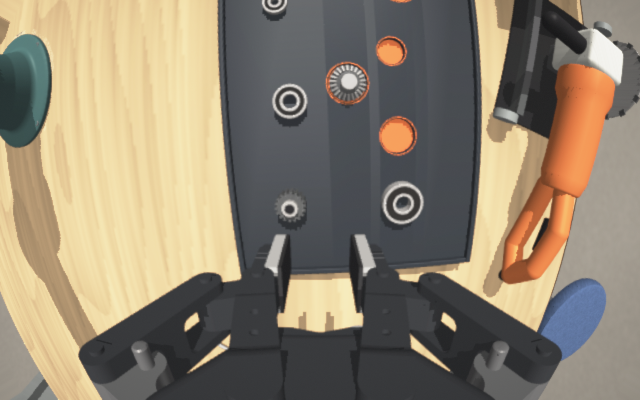

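The wrist view is clear. Large bearing is at (403,203), mid pocket (397,135), mid bearing (289,101), small pocket (390,51), crown gear (348,83) and pinion (290,207). Next I measure these by contour.

```bash
cat >> h.py <<'E'
def orange(c,fish,z=.021):
    h=cv2.cvtColor(c["frame"],cv2.COLOR_RGB2HSV)
    m=((h[...,0]>4)&(h[...,0]<18)&(h[...,1]>170)&(h[...,2]>110)).astype(np.uint8)
    out=[]
    for k in cv2.findContours(m,cv2.RETR_EXTERNAL,cv2.CHAIN_APPROX_NONE)[0]:
        if cv2.contourArea(k)<25: continue
        P=np.array([hit(c,p[0],z,fish)[:2] for p in k])
        (x,y),r=cv2.minEnclosingCircle((P*1000).astype(np.float32))
        if 8<r<35 and 400<x<780 and abs(y)<320: out.append((round(x),round(y),round(r,1)))
    return out
def bearing(c,uv,z,half,fish):
    u,v=map(int,uv); g=cv2.cvtColor(c["frame"],cv2.COLOR_RGB2GRAY)
    u0,v0=max(u-half,0),max(v-half,0)
    g=g[v0:v+half,u0:u+half]
    _,m=cv2.threshold(g,0,255,cv2.THRESH_OTSU)
    k=max(cv2.findContours(m,cv2.RETR_EXTERNAL,cv2.CHAIN_APPROX_NONE)[0],key=lambda k:cv2.boundingRect(k)[2]*cv2.boundingRect(k)[3])
    P=np.array([hit(c,p[0]+[u0,v0],z,fish)[:2] for p in k])
    (x,y),r=cv2.minEnclosingCircle((P*1000).astype(np.float32)); return round(x,1),round(y,1),round(r,1)
E
python3 - <<'E'
from h import *; from rig import bot; import pickle
w=pickle.load(open("w1.pkl","rb")); t=bot.read_camera("top")
print("w",orange(w,1)); print("t",orange(t,0))
for n,uv,z,h in [("L",(403,203),.037,30),("M",(289,101),.034,25),("S",(274,4),.031,20),("crown",(348,83),.04,26),("pin",(290,207),.052,20)]: print(n,bearing(w,uv,z,h,1))
for n,uv,z,h in [("L",(387,170),.037,12),("M",(348,212),.034,10),("S",(309,217),.031,8)]: print(n,bearing(t,uv,z,h,0))
print(proj(w,[.5555,-.1667,.2511],1))
E
```

```text
w [(650, -123, 20.5), (641, -17, 15.0)]
t [(639, -22, 17.1), (651, -125, 23.1), (652, 74, 28.7)]
L (656.7, -204.1, 28.2)
M (520.9, -82.9, 20.4)
S (502.4, 40.3, 14.9)
crown (588.8, -60.3, 9.6)
pin (519.9, -205.8, 10.8)
L (657.9, -190.8, 39.4)
M (520.1, -84.0, 21.3)
S (502.2, 40.8, 16.2)
[319.7882376  251.45876934]
```

Emit:
servo_tool(plan=[[[-3.0, 3.4, 0], [0, 0, 0], 0.35], [[-3.0, 3.3, 0], [0, 0, 0], 0.35], [[-3.1, 3.3, 0], [0, 0, 0], 0.35], [[0, 0, 4.5], [0, 0, 0], 0.35], [[0, 0, 4.5], [0, 0, 0], 0.35], [[0, 0, 4.5], [0, 0, 0], 0.35], [[0, 0, 4.5], [0, 0, 0], 0.35], [[0, 0, 3.0], [0, 0, 0], 0.35], [[0, 0, 1.0], [0, 0, 0], 0.35], [[0, 0, 0], [0, 0, 0], 0.35]])

```text
t: 3.3
tool_pos: [0.6547, -0.2573, 0.0298]
tcp_rot: [-179.8, -0.0, 89.9]
wrist_force: [0.5, 0.2, 0.8]
opening: 0.35
grip_force: 0.0
```

```bash
python3 - <<'E'
from rig import bot
from h import *
c=bot.read_camera("wrist"); cv2.imwrite("pics/w2.png",c["frame"][:,:,::-1])
print(bot.sense()["tool_pos"],proj(c,[.656,-.204,.037],1))
E
```

```text
[ 0.65600509 -0.25772233  0.03183832] [322.43416095 147.10348645]
```

View pics/w2.png

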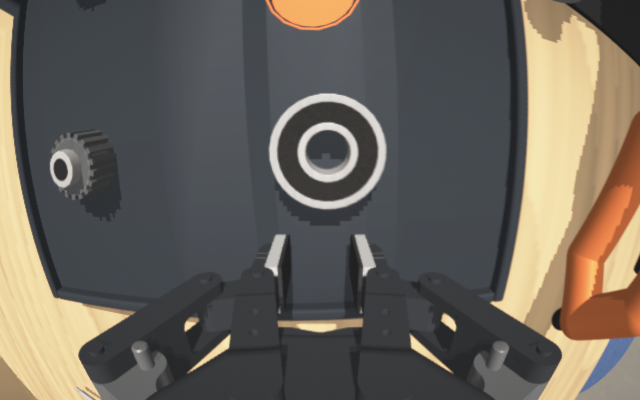

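The bearing shows at (327,152), 2 mm right of the finger centre line (col 320), with a clear track ahead. Pushing now.

Emit:
servo_tool(plan=[[[0, 0.2, 0.5], [0, 0, 0], 0.35], [[0, 0, 0], [0, 0, 0], 0.35], [[0.6, 0, 0], [0, 0, 0], 0.35], [[0.6, 0, 0], [0, 0, 0], 0.35], [[0.6, 0, 0], [0, 0, 0], 0.35], [[0.6, 0, 0], [0, 0, 0], 0.35], [[0.7, -0.02, 0], [0, 0, 0], 0.35], [[0.7, -0.02, 0], [0, 0, 0], 0.35], [[0.7, -0.02, 0], [0, 0, 0], 0.35], [[0.7, -0.02, 0], [0, 0, 0], 0.35]])

```text
t: 4.35
tool_pos: [0.6568, -0.2053, 0.0264]
tcp_rot: [180.0, 0.0, 89.9]
wrist_force: [0.9, -2.4, 1.6]
opening: 0.35
grip_force: 0.9
```

```bash
cat > q.py <<'E'
from rig import bot
from h import *
import sys
c=bot.read_camera("wrist"); n=sys.argv[1]; cv2.imwrite(f"pics/{n}.png",c["frame"][:,:,::-1])
s=bot.sense(); print(s["t"],s["tool_pos"].round(4),s["wrist_force"].round(1))
if len(sys.argv)>4: print(bearing(c,(float(sys.argv[2]),float(sys.argv[3])),float(sys.argv[4]),int(sys.argv[5]),1))
print(orange(c,1))
E
python3 q.py w3
```

```text
4.4 [ 0.6569 -0.2033  0.0264] [-0.2 -0.7  1.2]
[(651, -123, 20.2)]
```

View pics/w3.png

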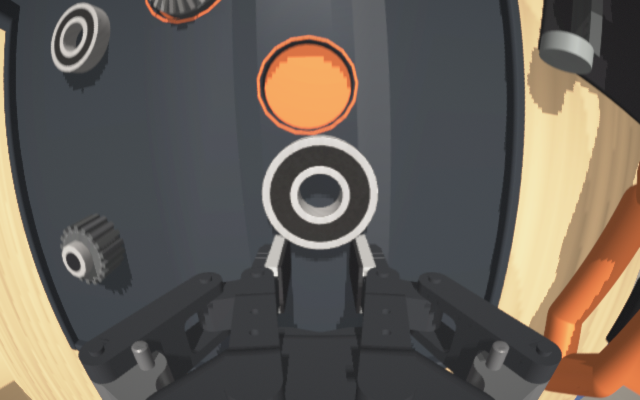

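The bearing (320,192) is cradled between both fingertips, about to pass the mid pocket (308,85).

Emit:
servo_tool(plan=[[[0.8, -0.02, 0], [0, 0, 0], 0.35], [[0.8, -0.02, 0], [0, 0, 0], 0.35], [[0.8, -0.02, 0], [0, 0, 0], 0.35], [[0.8, -0.02, 0], [0, 0, 0], 0.35], [[0.8, -0.02, 0], [0, 0, 0], 0.35], [[0.8, -0.02, 0], [0, 0, 0], 0.35], [[0.8, -0.02, 0], [0, 0, 0], 0.35], [[0.8, -0.02, 0], [0, 0, 0], 0.35], [[0.8, -0.02, 0], [0, 0, 0], 0.35], [[0.8, -0.02, 0], [0, 0, 0], 0.35]])

```text
t: 5.4
tool_pos: [0.6548, -0.125, 0.0263]
tcp_rot: [-180.0, 0.0, 89.9]
wrist_force: [0.2, -0.7, 0.9]
opening: 0.35
grip_force: 0.9
```

Emit:
servo_tool(plan=[[[0.8, -0.02, 0], [0, 0, 0], 0.35], [[0.8, -0.02, 0], [0, 0, 0], 0.35], [[0.8, -0.02, 0], [0, 0, 0], 0.35], [[0.8, -0.02, 0], [0, 0, 0], 0.35], [[0.8, -0.02, 0], [0, 0, 0], 0.35], [[0.8, -0.02, 0], [0, 0, 0], 0.35], [[0.8, -0.02, 0], [0, 0, 0], 0.35], [[0.8, -0.02, 0], [0, 0, 0], 0.35], [[0.8, -0.02, 0], [0, 0, 0], 0.35], [[0.8, -0.02, 0], [0, 0, 0], 0.35]])

```text
t: 6.4
tool_pos: [0.6529, -0.0451, 0.0263]
tcp_rot: [-180.0, 0.0, 89.9]
wrist_force: [0.2, -1.4, 0.3]
opening: 0.35
grip_force: 0.8
```

```bash
python3 q.py w4 320 192 .037 60
```

```text
6.45 [ 0.6529 -0.0428  0.0263] [0.2 0.9 0.1]
(653.1, -18.1, 32.1)
[(651, -15, 8.4)]
```

View pics/w4.png

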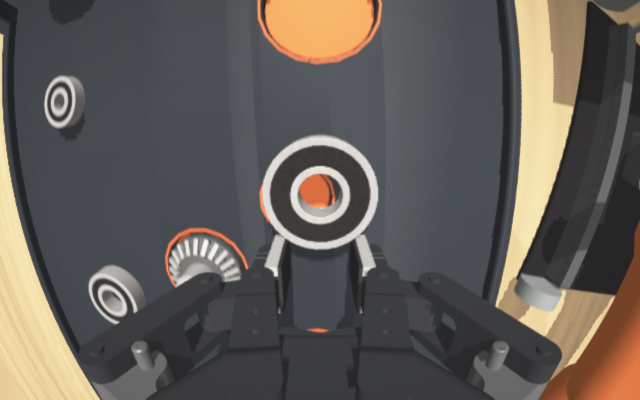

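Large bearing (320,192) is crossing the small pocket flat and its own pocket (320,5) is dead ahead.

Emit:
servo_tool(plan=[[[0.8, 0, 0], [0, 0, 0], 0.35], [[0.8, 0, 0], [0, 0, 0], 0.35], [[0.8, 0, 0], [0, 0, 0], 0.35], [[0.8, 0, 0], [0, 0, 0], 0.35], [[0.8, 0, 0], [0, 0, 0], 0.35], [[0.8, 0, 0], [0, 0, 0], 0.35], [[0.8, 0, 0], [0, 0, 0], 0.35], [[0.7, 0, 0], [0, 0, 0], 0.35], [[0.5, 0, 0], [0, 0, 0], 0.35], [[0.4, 0, 0], [0, 0, 0], 0.35]])

```text
t: 7.45
tool_pos: [0.653, 0.0268, 0.0262]
tcp_rot: [-180.0, 0.0, 89.9]
wrist_force: [0.4, -0.8, 0.4]
opening: 0.352
grip_force: 0.6
```

Emit:
servo_tool(plan=[[[0.4, 0, 0], [0, 0, 0], 0.35], [[0.4, 0, 0], [0, 0, 0], 0.35], [[0, 0, 0], [0, 0, 0], 0.35]])

```text
t: 7.75
tool_pos: [0.6532, 0.0351, 0.0264]
tcp_rot: [180.0, -0.0, 89.9]
wrist_force: [0.6, -0.0, 0.1]
opening: 0.35
grip_force: 0.3
```

```bash
python3 q.py w5 320 192 .029 60
```

```text
7.8 [0.6531 0.0348 0.0263] [-0.   0.4  0.9]
(653.1, 64.5, 37.9)
[(648, -6, 8.1), (634, -11, 9.3), (653, 66, 9.6), (653, 81, 25.6)]
```

View pics/w5.png

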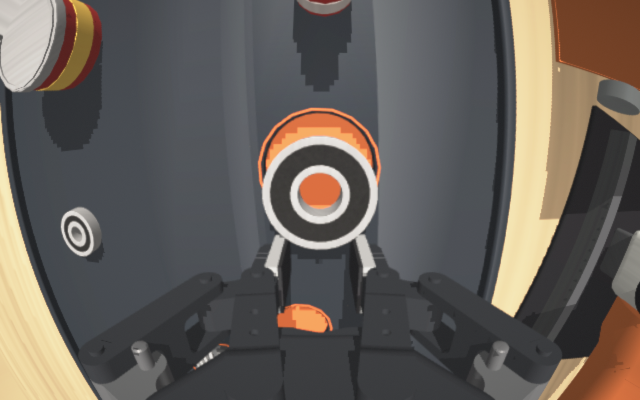

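The bearing is over the pocket edge with about 12 mm left to the far rim (row 135 vs row 108), so I push on slowly.

Emit:
servo_tool(plan=[[[0.3, 0, 0], [0, 0, 0], 0.35], [[0.3, 0, 0], [0, 0, 0], 0.35], [[0.3, 0, 0], [0, 0, 0], 0.35], [[0.3, 0, 0], [0, 0, 0], 0.35], [[0, 0, 0], [0, 0, 0], 0.35], [[0, 0, 0], [0, 0, 0], 0.35]])

```text
t: 8.4
tool_pos: [0.6531, 0.0465, 0.0263]
tcp_rot: [180.0, -0.0, 89.9]
wrist_force: [0.6, -0.3, 0.4]
opening: 0.347
grip_force: 0.1
```

```bash
cat > m.py <<'E'
# orange pixels around a pocket and bearing, image crop saved
from rig import bot
from h import *
import sys
c=bot.read_camera("wrist"); x,y,r=[float(a) for a in sys.argv[1:4]]
h=cv2.cvtColor(c["frame"],cv2.COLOR_RGB2HSV)
m=(h[...,0]>4)&(h[...,0]<18)&(h[...,1]>150)&(h[...,2]>60)
u,v=proj(c,[x,y,.022],1); k=int(r)
d=c["frame"][max(int(v)-k,0):int(v)+k,max(int(u)-k,0):int(u)+k]; mm=m[max(int(v)-k,0):int(v)+k,max(int(u)-k,0):int(u)+k]
b=(d.min(2)>150).astype(np.uint8)
ks=sorted(cv2.findContours(b,cv2.RETR_EXTERNAL,cv2.CHAIN_APPROX_NONE)[0],key=len)[-2:]
print("pocket px",(u,v),"orange n",mm.sum(),"bright",[cv2.boundingRect(q) for q in ks],d.shape,bot.sense()["tool_pos"],bot.sense()["wrist_force"].round(1))
cv2.imwrite("pics/"+sys.argv[4]+".png",cv2.resize(d,None,fx=3,fy=3)[:600,:800,::-1])
E
python3 m.py .652 .074 85 w6
```

```text
pocket px (np.float64(317.31885187192495), np.float64(197.0149696985227)) orange n 1811 bright [(123, 123, 21, 41), (33, 25, 110, 107)] (170, 170, 3) [0.65311375 0.04639973 0.02626553] [ 0.1  0.3 -0.9]
```

View pics/w6.png

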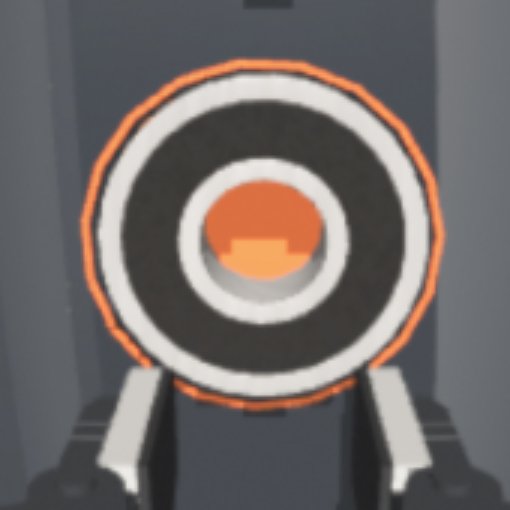

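Large bearing is home: it sits concentric in the pocket ring at the lower level. I lift off and set up behind the mid bearing, with tool x at yaw -30.

Emit:
servo_tool(plan=[[[-0.8, 0, 0], [0, 0, 0], 0.35], [[-1.0, 0, -1.0], [0, 0, 0], 0.35], [[0, 0, -4], [0, 0, 0], 0.35], [[0, 0, -4], [0, 0, 0], 0.35], [[0, 0, -2], [0, 0, 0], 0.28], [[-2.2, -4.3, 0], [0, 0, 0], 0.28], [[-2.2, -4.3, 0], [0, 0, 0], 0.28], [[-2.2, -4.3, 0], [0, 0, 0], 0.28], [[-2.2, -4.2, 0], [0, 0, 0], 0.28], [[0, 0, 0], [0, 0, 8], 0.28]])

```text
t: 9.45
tool_pos: [0.4756, -0.0645, 0.1362]
tcp_rot: [-179.7, 0.2, 81.4]
wrist_force: [0.8, -0.3, 0.0]
opening: 0.278
grip_force: 0.0
```

Emit:
servo_tool(plan=[[[0, 0, 0], [0, 0, 8], 0.28], [[0, 0, 0], [0, 0, 8], 0.28], [[0, 0, 0], [0, 0, 8], 0.28], [[0, 0, 0], [0, 0, 8], 0.28], [[0, 0, 0], [0, 0, 8], 0.28], [[0, 0, 0], [0, 0, 8], 0.28], [[0, 0, 0], [0, 0, 8], 0.28], [[0, 0, 0], [0, 0, 8], 0.28], [[0, 0, 0], [0, 0, 8], 0.28], [[0, 0, 0], [0, 0, 8], 0.28]])

```text
t: 10.45
tool_pos: [0.4821, -0.0605, 0.1371]
tcp_rot: [180.0, -0.1, 1.5]
wrist_force: [-0.1, -0.8, -0.0]
opening: 0.279
grip_force: 0.0
```

Emit:
servo_tool(plan=[[[0, 0, 0], [0, 0, 8], 0.28], [[0, 0, 0], [0, 0, 8], 0.28], [[0, 0, 0], [0, 0, 8], 0.28], [[0, 0, 0], [0, 0, 8], 0.28], [[0, 0, 0], [0, 0, 0], 0.28], [[0, 0, 0], [0, 0, 0], 0.28]])

```text
t: 11.05
tool_pos: [0.4821, -0.0599, 0.1368]
tcp_rot: [-180.0, -0.0, -29.9]
wrist_force: [-0.3, 0.2, 0.4]
opening: 0.284
grip_force: 0.0
```

```bash
cat > b.py <<'E'
# bearing/pocket relative to tool: python3 b.py name bx by bz half
from rig import bot
from h import *
import sys
c=bot.read_camera("wrist"); n=sys.argv[1]; bx,by,bz=map(float,sys.argv[2:5])
cv2.imwrite(f"pics/{n}.png",c["frame"][:,:,::-1]); s=bot.sense(); p=s["tool_pos"]
uv=proj(c,[bx,by,bz],1); x,y,r=bearing(c,uv,bz,int(sys.argv[5]),1)
print(p.round(4),s["tcp_rot"].round(1),"uv",uv.round(),"bearing",x,y,r,"in tool",toolvec(s,np.array([x/1000,y/1000,p[2]])-p).round(2))
for o in orange(c,1): print("orange",o,toolvec(s,np.array([o[0]/1000,o[1]/1000,p[2]])-p).round(2))
E
python3 b.py w7 .521 -.083 .034 40
```

```text
[ 0.482  -0.0598  0.1367] [-180.   -0.  -30.] uv [321. 142.] bearing 520.8 -82.9 20.1 in tool [4.51 0.06 0.  ]
orange (640, -19, 14.8) [ 1.165e+01 -1.142e+01  1.000e-02]
orange (642, -109, 11.5) [ 1.631e+01 -3.730e+00  1.000e-02]
```

Emit:
servo_tool(plan=[[[0, 0, 4.5], [0, 0, 0], 0.28], [[0, 0, 4.0], [0, 0, 0], 0.28], [[0, 0, 2.0], [0, 0, 0], 0.28], [[0, 0, 0.6], [0, 0, 0], 0.28], [[0, 0, 0], [0, 0, 0], 0.28], [[0.6, 0, 0], [0, 0, 0], 0.28], [[0.6, 0, 0], [0, 0, 0], 0.28], [[0.6, 0, 0], [0, 0, 0], 0.28], [[0.6, 0, 0], [0, 0, 0], 0.28], [[0.6, 0, 0], [0, 0, 0], 0.28]])

```text
t: 12.1
tool_pos: [0.5085, -0.0748, 0.0257]
tcp_rot: [-180.0, -0.0, -30.1]
wrist_force: [-0.5, 0.3, 0.5]
opening: 0.285
grip_force: 0.7
```

Emit:
servo_tool(plan=[[[0.7, 0, 0], [0, 0, 0], 0.28], [[0.7, 0, 0], [0, 0, 0], 0.28], [[0.7, 0, 0], [0, 0, 0], 0.28], [[0.7, 0, 0], [0, 0, 0], 0.28], [[0.7, 0, 0], [0, 0, 0], 0.28], [[0.6, 0, 0], [0, 0, 0], 0.28], [[0.6, 0, 0], [0, 0, 0], 0.28], [[0, 0, 0], [0, 0, 0], 0.28]])

```text
t: 12.9
tool_pos: [0.5496, -0.0988, 0.0253]
tcp_rot: [-180.0, -0.1, -30.1]
wrist_force: [-1.1, -0.1, 0.0]
opening: 0.279
grip_force: 0.0
```

```bash
python3 b.py w8 .574 -.114 .034 50
```

```text
[ 0.549  -0.0984  0.0252] [180.   -0.  -30.1] uv [322. 201.] bearing 568.1 -109.3 26.3 in tool [ 2.19 -0.02  0.  ]
orange (640, -22, 15.0) [  4.04 -11.18   0.  ]
orange (649, -123, 19.8) [ 9.88 -2.89  0.01]
```

Emit:
servo_tool(plan=[[[-0.4, 0, 0], [0, 0, 0], 0.28], [[0, 0.36, 0], [0, 0, -7.2], 0.28], [[0, 0.36, 0], [0, 0, -7.2], 0.28], [[0, 0.36, 0], [0, 0, -7.2], 0.28], [[0, 0, 0], [0, 0, 0], 0.28], [[0.5, 0, 0], [0, 0, 0], 0.28], [[0.7, 0, 0], [0, 0, 0], 0.28], [[0.7, 0, 0], [0, 0, 0], 0.28], [[0.7, 0, 0], [0, 0, 0], 0.28], [[0, 0, 0], [0, 0, 0], 0.28]])

```text
t: 13.95
tool_pos: [0.5681, -0.1097, 0.0253]
tcp_rot: [180.0, -0.1, -8.5]
wrist_force: [0.1, -0.3, 0.6]
opening: 0.28
grip_force: 0.0
```

```bash
python3 b.py w9 .594 -.115 .034 50
```

```text
[ 0.5674 -0.1097  0.0252] [180.   -0.   -8.5] uv [323. 206.] bearing 595.6 -113.2 20.2 in tool [ 2.85 -0.07  0.  ]
orange (641, -23, 15.2) [ 6.   -9.66  0.  ]
orange (650, -122, 19.9) [ 8.36 -0.    0.  ]
```

View pics/w9.png

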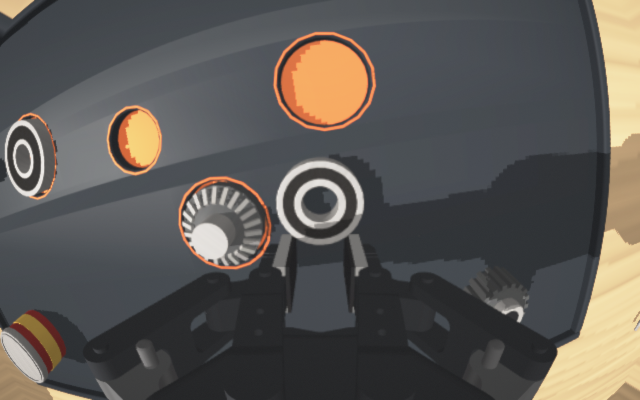

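Mid bearing (320,202) sits in the cradle with its pocket (325,81) straight ahead. The crown gear clears the left finger.

Emit:
servo_tool(plan=[[[0.7, 0.02, 0], [0, 0, 0], 0.28], [[0.7, 0.02, 0], [0, 0, 0], 0.28], [[0.7, 0.02, 0], [0, 0, 0], 0.28], [[0.7, 0.02, 0], [0, 0, 0], 0.28], [[0.7, 0.02, 0], [0, 0, 0], 0.28], [[0.6, 0, 0], [0, 0, 0], 0.28], [[0.4, 0, 0], [0, 0, 0], 0.28], [[0.3, 0, 0], [0, 0, 0], 0.28], [[0.3, 0, 0], [0, 0, 0], 0.28], [[0.3, 0, 0], [0, 0, 0], 0.28]])

```text
t: 15.0
tool_pos: [0.62, -0.1188, 0.0253]
tcp_rot: [180.0, -0.0, -8.5]
wrist_force: [0.1, 0.1, -0.6]
opening: 0.274
grip_force: 0.1
```

```bash
python3 b.py w10 .650 -.123 .026 50;  python3 m.py .650 -.123 70 w10c
```

```text
[ 0.6207 -0.1189  0.0254] [ 1.8e+02 -1.0e-01 -8.5e+00] uv [320. 194.] bearing 649.8 -123.5 25.4 in tool [2.94 0.03 0.  ]
orange (643, -21, 15.0) [  0.76 -10.01   0.  ]
orange (645, -122, 8.3) [ 2.45 -0.05  0.  ]
orange (659, -136, 11.4) [4.04 1.13 0.  ]
orange (665, -115, 11.9) [ 4.32 -1.04  0.  ]
pocket px (np.float64(319.7998771321868), np.float64(192.82777540882418)) orange n 2166 bright [(47, 54, 50, 50), (29, 36, 86, 81)] (140, 140, 3) [ 0.62049922 -0.11885565  0.02538754] [0.3 0.3 0.3]
```

```bash
python3 - <<'E'
import cv2,numpy as np
f=cv2.imread("pics/w10.png"); h=cv2.cvtColor(f,cv2.COLOR_BGR2HSV)
o=(h[...,0]>4)&(h[...,0]<20)&(h[...,1]>130)&(h[...,2]>60); b=f.min(2)>140
def s(o,b): return ''.join('o' if x else '#' if y else '.' for x,y in zip(o,b))
for c in(318,): print(s(o[135:255,c],b[135:255,c]))
for r in(180,185,190,195): print(s(o[r,260:380],b[r,260:380]))
E
```

```text
......ooooooooooooooooo######............#######..oooooooooooooooooooooooooooooooooo#######............#####............
..............ooo...oo.#######................##############################...............#######.oooo....ooo..........
.............oooo....#######.............##########....oooooooooo...#############.............#######.oo...ooo..........
.............ooo...#######............########..ooooooooooooooooooooooooo.##########............#######....ooo..........
.............oooo.######............#######..ooooooooooooooooooooooooooooooo.#########...........######....ooo..........
```

Not seated yet: there is still about 7 mm of gap at the far rim, so I push a little more.

Emit:
servo_tool(plan=[[[0.3, 0, 0], [0, 0, 0], 0.28], [[0.3, 0, 0], [0, 0, 0], 0.28], [[0.2, 0, 0], [0, 0, 0], 0.28], [[0, 0, 0], [0, 0, 0], 0.28], [[0, 0, 0], [0, 0, 0], 0.28]])

```text
t: 15.6
tool_pos: [0.6279, -0.12, 0.0253]
tcp_rot: [180.0, -0.0, -8.5]
wrist_force: [-0.2, -0.1, 0.2]
opening: 0.28
grip_force: 0.0
```

```bash
cat > p.py <<'E'
import cv2,sys
from rig import bot
c=bot.read_camera("wrist"); f=c["frame"]; print(bot.sense()["tool_pos"].round(4)); cv2.imwrite(f"pics/{sys.argv[1]}.png",f[:,:,::-1])
h=cv2.cvtColor(f,cv2.COLOR_RGB2HSV)
o=(h[...,0]>4)&(h[...,0]<20)&(h[...,1]>130)&(h[...,2]>60); b=f.min(2)>140
def s(o,b): return ''.join('o' if x else '#' if y else '.' for x,y in zip(o,b))
for k in(308,320): print(s(o[115:255,k],b[115:255,k]))
for r in range(160,220,10): print(s(o[r,260:380],b[r,260:380]))
E
python3 p.py w11
```

```text
[ 0.6278 -0.1199  0.0252]
.............................................ooo...#######............########ooooooooooooooooo........########...................ooo.......
...........................................ooo....######...........#######oooooooooooooooooooooooooo.......######...................ooo.....
..............................................ooooooooooooooooooooooooooooooo...........................................
.............................ooooo....############################################....oo.ooooo..........................
.....................ooo...#########.................................................#########.ooo..ooo.................
................oooo.#######.............###########..ooooooooooooo############.............#######ooo...ooo............
..............ooo..######...........#######.ooooooooooooooooooooooooooooooooo#######...........#######o...ooo...........
..............ooo..#######..........########.....ooooooooooooooooooooooo.###########...........######......ooo..........
```

Mid bearing is down: it spans 82 px instead of 86 and is centred in the rim ring. Now the small one, pushed at yaw -23.5.

Emit:
servo_tool(plan=[[[-0.8, 0, 0], [0, 0, 0], 0.28], [[-1.0, 0, -1], [0, 0, 0], 0.28], [[0, 0, -4], [0, 0, 0], 0.28], [[0, 0, -4], [0, 0, 0], 0.21], [[0, 0, -2], [0, 0, 0], 0.21], [[-3.4, -3.0, 0], [0, 0, 0], 0.21], [[-3.4, -3.0, 0], [0, 0, 0], 0.21], [[-3.4, -3.0, 0], [0, 0, 0], 0.21], [[-3.4, -3.0, 0], [0, 0, 0], 0.21], [[-3.3, -3.0, 0], [0, 0, 0], 0.21]])

```text
t: 16.65
tool_pos: [0.4627, 0.057, 0.1359]
tcp_rot: [180.0, -0.0, -8.5]
wrist_force: [0.8, -0.4, 0.8]
opening: 0.21
grip_force: 0.0
```

Emit:
servo_tool(plan=[[[0, 0, 0], [0, 0, 7.5], 0.21], [[0, 0, 0], [0, 0, 7.5], 0.21], [[0, 0, 0], [0, 0, 0], 0.21], [[0, 0, 0], [0, 0, 0], 0.21]])

```text
t: 17.05
tool_pos: [0.4646, 0.0559, 0.1357]
tcp_rot: [-180.0, -0.0, -23.3]
wrist_force: [0.5, -0.5, -0.6]
opening: 0.207
grip_force: 0.0
```

```bash
python3 b.py w12 .5023 .0404 .031 35
```

```text
[0.4648 0.0558 0.1356] [-180.    -0.   -23.3] uv [319. 147.] bearing 502.6 41.9 15.1 in tool [ 4.03 -0.22  0.  ]
```

Emit:
servo_tool(plan=[[[0, -0.2, 4.5], [0, 0, 0], 0.21], [[0, 0, 4.0], [0, 0, 0], 0.21], [[0, 0, 2.0], [0, 0, 0], 0.21], [[0, 0, 0.5], [0, 0, 0], 0.21], [[0, 0, 0], [0, 0, 0], 0.21], [[0.6, 0, 0], [0, 0, 0], 0.21], [[0.6, 0, 0], [0, 0, 0], 0.21], [[0.6, 0, 0], [0, 0, 0], 0.21], [[0.6, 0, 0], [0, 0, 0], 0.21], [[0.6, 0, 0], [0, 0, 0], 0.21]])

```text
t: 18.1
tool_pos: [0.4941, 0.0456, 0.0257]
tcp_rot: [-180.0, -0.0, -23.5]
wrist_force: [0.1, 1.0, 0.3]
opening: 0.213
grip_force: 0.3
```

Emit:
servo_tool(plan=[[[0.7, 0, 0], [0, 0, 0], 0.21], [[0.7, 0.02, 0], [0, 0, 0], 0.21], [[0.7, 0.02, 0], [0, 0, 0], 0.21], [[0.7, 0.02, 0], [0, 0, 0], 0.21], [[0.7, 0.02, 0], [0, 0, 0], 0.21], [[0.7, 0.02, 0], [0, 0, 0], 0.21], [[0.7, 0.02, 0], [0, 0, 0], 0.21], [[0.7, 0.02, 0], [0, 0, 0], 0.21], [[0.7, 0.02, 0], [0, 0, 0], 0.21], [[0, 0, 0], [0, 0, 0], 0.21]])

```text
t: 19.1
tool_pos: [0.5516, 0.0187, 0.0253]
tcp_rot: [-180.0, -0.1, -23.5]
wrist_force: [0.3, -0.4, 0.0]
opening: 0.208
grip_force: 0.0
```

```bash
python3 b.py w13 .571 .011 .031 40;python3 p.py w14
```

```text
[0.5509 0.019  0.0252] [180.   -0.  -23.5] uv [319. 216.] bearing 573.7 9.6 15.1 in tool [ 2.47 -0.05  0.  ]
orange (580, -69, 22.7) [6.18 6.91 0.  ]
orange (666, 56, 9.3) [ 9.08 -7.99  0.  ]
orange (641, -17, 14.8) [ 9.7 -0.3  0. ]
[0.5504 0.0193 0.0251]
................................................................########.........##########################..........###....................
..............................................................#######........#####.......................####...........##..................
........................................................................................................................
........................................................................................................................
..............................................##########################................................................
.................................#########......................................#####...................................
.............................######.........###########...............................####..............................
............................######........########.......................#..............###.............................
```

Emit:
servo_tool(plan=[[[0.7, -0.03, 0], [0, 0, 0], 0.21], [[0.7, -0.03, 0], [0, 0, 0], 0.21], [[0.7, -0.03, 0], [0, 0, 0], 0.21], [[0.7, -0.03, 0], [0, 0, 0], 0.21], [[0.7, -0.03, 0], [0, 0, 0], 0.21], [[0.7, -0.03, 0], [0, 0, 0], 0.21], [[0.6, 0, 0], [0, 0, 0], 0.21], [[0, 0, 0], [0, 0, 0], 0.21]])

```text
t: 20.0
tool_pos: [0.5961, 0.0012, 0.0253]
tcp_rot: [-180.0, -0.1, -23.5]
wrist_force: [0.1, -0.0, -0.8]
opening: 0.203
grip_force: 0.0
```

```bash
python3 b.py w15 .618 -.010 .031 40;python3 p.py w16
```

```text
[0.5955 0.0016 0.0252] [180.   -0.  -23.5] uv [324. 208.] bearing 623.1 -8.6 20.2 in tool [ 2.94 -0.17  0.  ]
orange (588, -62, 25.6) [1.85 6.13 0.  ]
orange (642, -19, 15.2) [5.09 0.03 0.  ]
[0.5951 0.0018 0.0251]
oo..oooooooooooooooooooooooooooooooooooooooooooooooooooooooooo...#######.........##########################..........####...................
.oooooooooooooooooooooooooooooooooooooooooooooooooooooooooo....######........######......................####...........###.................
........................oooo...oooooooooooooooooooooooooooooooooooooooooooooooooooooooooooooo...oooo....................
............................oooo......oooooooooooooooooooooooooooooooooooooooooooooooo......oooo........................
.....................................oooo.....############################........ooooo.................................
.................................##########.....................................#####...................................
.............................######.........###########...............................####..............................
...........................#######........########......................####...........####.............................
```

Emit:
servo_tool(plan=[[[0.5, 0.02, 0], [0, 0, 0], 0.21], [[0.5, 0.02, 0], [0, 0, 0], 0.21], [[0.4, 0.02, 0], [0, 0, 0], 0.21], [[0.3, 0.02, 0], [0, 0, 0], 0.21], [[0.3, 0, 0], [0, 0, 0], 0.21], [[0.2, 0, 0], [0, 0, 0], 0.21], [[0, 0, 0], [0, 0, 0], 0.21]])

```text
t: 20.8
tool_pos: [0.6153, -0.0078, 0.0253]
tcp_rot: [-180.0, -0.0, -23.5]
wrist_force: [-0.6, 0.1, 0.2]
opening: 0.212
grip_force: 0.0
```

```bash
python3 p.py w17
```

```text
[ 0.6151 -0.0077  0.0252]
............................................oooo.oooooooooo#######.........##########################..........######.......................
..........................................ooo.ooooooooooo######........########..ooooooooooooooooo.#####...........####.....................
............................................oooooooooooooo....ooooooooooooooo...........................................
..............................ooooo..ooooooooooooooooooooooooooooooooooooooooooooooo..oooo..............................
.........................oooo.oooooooo.##########.......................#########.ooooooooo..ooo........................
......................oooo..ooo.######..........######################..............#####.ooo..ooo......................
......................oooo...######........#######..ooooooooooooooooo...#####..........####....ooo......................
..........................ooo.######.........########.ooooooooooooo...#####...........####..ooo.........................
```

Emit:
servo_tool(plan=[[[0.2, 0, 0], [0, 0, 0], 0.21], [[0.2, 0, 0], [0, 0, 0], 0.21], [[0.2, 0, 0], [0, 0, 0], 0.21], [[0, 0, 0], [0, 0, 0], 0.21], [[0, 0, 0], [0, 0, 0], 0.21]])

```text
t: 21.35
tool_pos: [0.6206, -0.0101, 0.0252]
tcp_rot: [180.0, 0.0, -23.5]
wrist_force: [0.4, 0.6, -0.1]
opening: 0.206
grip_force: 0.0
```

```bash
python3 p.py w18
```

```text
[ 0.6205 -0.01    0.0252]
........................................................ooo.oooo..#######..........######################..........####..oooo...............
.....................................................oooo.ooo...######........######.oooooooooooooo.....####..........###...oo..............
........................................................................................................................
..................................................oooooooooooooooooooooo................................................
................................oooooo.oooooo......###################......ooooooooooooo...............................
..........................oooo.oooo.#########..................................####...oooo..oooo........................
.......................oooo..oo######.........#########..ooooooo#####................####.oo...ooo......................
......................oooo....######.......########..oooooooooooooo.....####..........####.....ooo......................
```

Emit:
servo_tool(plan=[[[-0.8, 0, 0], [0, 0, 0], 0.21], [[-0.6, 0, -1], [0, 0, 0], 0.21], [[0, 0, -4], [0, 0, 0], 0.21], [[0, 0, -4], [0, 0, 0], 0.21], [[0, 0, -3], [0, 0, 0], 0.21], [[-3, 0, -1], [0, 0, 0], 0.21], [[-2, 0, 0], [0, 0, 0], 0.21], [[0, 0, 0], [0, 0, 0], 0.21], [[0, 0, 0], [0, 0, 0], 0.21]])

```text
t: 22.3
tool_pos: [0.5619, 0.0156, 0.1561]
tcp_rot: [-180.0, -0.1, -23.4]
wrist_force: [0.9, -0.5, 0.1]
opening: 0.207
grip_force: 0.0
```

```bash
python3 - <<'E'
from rig import bot
import cv2
f=bot.read_camera("wrist")["frame"]; cv2.imwrite("pics/fin.png",cv2.resize(f[20:260,110:510],None,fx=2,fy=2,interpolation=cv2.INTER_CUBIC)[:,:,::-1])
E
```

```text
(no output)
```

View pics/fin.png

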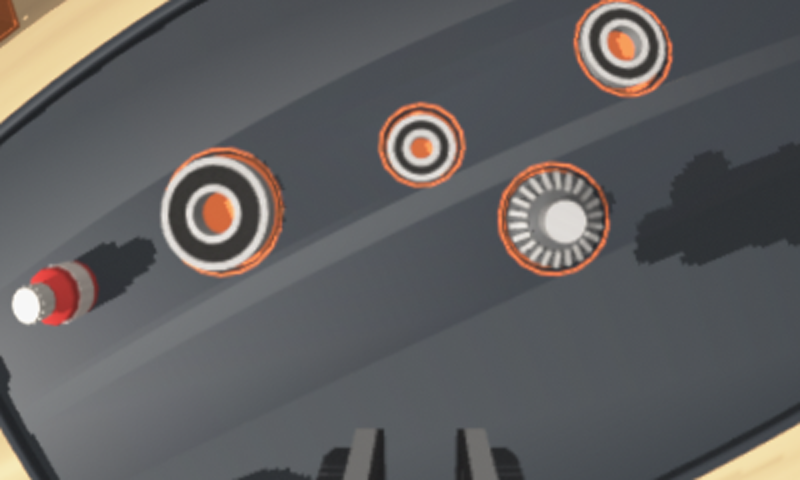

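All three bearings sit inside their orange rings: large (220,212), small (421,146), mid (623,47). The gear and bottle are undisturbed and the fingers are clear, so I'm handing in.

```bash
python3 -c "
from rig import bot
print(bot.close_job())"
```

```text
the job is handed in; nothing more can be done
None
```

The job is handed in: the large, mid and small bearings are each in their own pocket by my last wrist picture. The bystanders looked undisturbed in the pictures, though the last one shows only the crown gear and threadlocker.

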